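# Light up and point out the baking things

## Robot

A 6-joint arm with a two-finger parallel gripper is mounted at the origin on the work surface. World frame = base frame: x ahead of the robot, y to its left, z up, the work surface at z = 0. Lengths are in mm, angles in rad, forces in N, time in s.
With the tool pointing down it reaches from about 400 to 825 mm from the base axis. Payload 7 kg.
Tool frame: the origin (TCP) lies between the finger pads, 19 mm behind the fingertips; this is the grasp point; z points along the fingers, y is the line along which they close (so a half turn about z gives the same grasp; the last joint's range is limited). The gripper opens to 85 mm and grips with 20 to 120 N. Pads are 22 mm wide; open, the fingers measure 114 mm over their backs; the gripper's body (76 mm by 85 mm) begins 54 mm behind the grasp point. The pads swing forward as they close: fully open they stand 13 mm farther back than shut.
Start: joints at [1.407, 0.359, 0.012, 0, -1.224, -0.288], TCP at [294.7, 607.246, 250.002] pointing down, gripper open.
Joint ranges: [-3.07, 3.07], [-1.43, 2.12], [-1.02, 1.25], [-3.03, 1.67], [-3.05, -0], [-3.03, 3.03]. Speed limits (rad/s): [2.39, 2.39, 3.01, 3.14, 3.14, 3.14].

## Interface

Orientations are given as a unit quaternion [w, x, y, z].
In Python, from cell import state, cams, order gives the robot as it stands.
- The arm moves only by the shell command python3 -m handwheel 'ROWS' [OPENING] [FORCE]. ROWS is a JSON object of lists of equal length, an entry for each row: "slide": the shift along the tool's x, y, z in units of 30 mm (1.0 is 30 mm), a list of three; "delta_rot": the turn, a rotation vector about the tool's x, y, z in units of 6 degrees (1.0 is 6 degrees), a list of three. A call has 1 to 12 rows; each row shifts and turns the commanded pose from where the row before left it, along the tool's axes as they then stand; what a row does not reach is not made up. A row lasts 1/12 s, in which the tool goes at most 41.7 mm and 7.16 degrees, less where a joint would pass 70% of its speed; a pose out of reach is approached as far as the arm can. A call is refused whole if a number of a shift passes 1 or a number of a turn 1, either way. A call with a gripper value outside its range is refused whole. OPENING is the closure, from 0 (fully open) to 1 (shut), set as the call begins (- or left out, the last holds). The fingers move at their own pace and stop on an object; FORCE is the grip in N (left out, the last holds). Time passes only in rows, so rows that do not move let the fingers close. It gives the time, the measured TCP pose, the force, the opening and the grip force at its end, in the units of the state.
- state(): the state, without advancing time (a new reading comes with each control period).
- cams.snapshot(name): name is "scene" or "top" or "wrist"; returns the picture (400x640x3 uint8, red, green, blue); there is no depth.
- cams.calibration(name): a dict with "mtx" (3x3 intrinsics, pixels), "k1" (the pictures are not rectified: a ray, as slopes to the right and down, at radius r is drawn at 1 + k1 r^2 times it, then the intrinsics apply), "camera_from_world" (4x4, takes a point from world to camera coordinates). Camera axes: x right, y down, z forward; pixel columns grow to the right and rows downward; lengths in mm; the calibration is good to about 2 mm. A picture is of the moment at which its call begins: read the wrist's pose just before it. calibration takes no time and is no camera call; for the wrist camera it gives the pose at the moment of the call.
- order.hand_in(): hands the job in; it is judged then, once.
The state is a dict: "time_s": time; "joint_pos": joint angles; "joint_vel": joint speeds; "joint_efforts": joint torques, N m; "ee_pos": TCP position; "ee_rot": TCP orientation; "contact_force": force on the tool from outside, world axes, zero at the start; "ft_torque": the same for the moment, N m; "grip_width": finger opening in mm; "gripper_force": force on a finger pad.
Only numpy, scipy, OpenCV 4.12 (cv2) and the standard library are available. Lean on these libraries where they do the work, as an engineer would, in place of code of your own. Each camera call takes 0.05 s, during which the arm holds its last target. There are 200 camera calls.

## Task

Show me what to take for baking: first press the round light on the worktop all the way down to switch it on. Then point straight down at the middle of the loaf tin, with the fingertips just above its rim, for about two seconds; then point in the same way at the knob of the middle-height one of the three white canisters, and stay pointing at it for about two seconds and as you finish. Do not touch or move any tin or canister.

Things in the scene. Friction and masses are not known exactly. Their poses are not given: they have to be found in the camera images.
- light (a joint): Travel of the light's white top, m: 0 is up (off), 0.006 is fully down; it springs back. About 5 N presses it fully down.
- light_top (a point): Centre of the upper face of the press-on puck light: a round white push top, 60 mm across, in a low grey housing 76 mm across, fixed to the worktop. The upper face is 22 mm above the worktop, 10 mm above the housing. Pressed straight down.
- loaf_mouth (a point): Centre of the loaf tin's open mouth, level with its rim, 55 mm above the worktop; z up.
- loaf_tin: The loaf tin: oblong grey metal baking tin, open on top; 140 mm long (its x) by 76 mm wide (its y), 55 mm high. Origin: centre of its underside, z up. Loose, stands on the worktop; not to be touched.
- square_tin: Square grey metal baking tin, open on top; 112 by 112 mm, 40 mm high. Origin: centre of its underside, z up. Loose, stands on the worktop; not to be touched.
- round_tin: Round fluted grey metal baking tin, open on top; about 122 mm across, 55 mm high. Origin: centre of its underside, z up. Loose, stands on the worktop; not to be touched.
- middle_canister_knob (a point): Centre of the top of the knob of the middle-height canister, 133 mm above the worktop; z up.
- tall_canister: Upright white glazed canister, 84 mm across, with a fitted lid and a round steel knob 24 mm across and 18 mm high on the lid's centre; 173 mm high with the knob, the tallest of three. Origin: centre of its underside, z up. Loose; not to be touched.
- middle_canister: Upright white glazed canister, 84 mm across, with a fitted lid and a round steel knob 24 mm across and 18 mm high on the lid's centre; 133 mm high with the knob, the middle one of three. Origin: centre of its underside, z up. Loose; not to be touched.
- low_canister: Upright white glazed canister, 84 mm across, with a fitted lid and a round steel knob 24 mm across and 18 mm high on the lid's centre; 93 mm high with the knob, the lowest of three. Origin: centre of its underside, z up. Loose; not to be touched.
Mind the look-alikes: they are no part of the job. Several things look just like the part that bears light: the one meant starts farthest from the robot's base.

How it is judged:
By the outcome, as a careful person would: the job done as asked, in the order asked, and still so for the second after the job is handed in, with the robot touching nothing.
It also fails if it takes over 51 s, if anything falls off the work surface, if the arm or the gripper's body presses on something with over 40 N, if the wrist force passes 120 N, or if a joint passes its speed limit or range.

## Working session

There is one attempt and no reset: what is moved stays moved. The work goes in short steps, Python scripts to look and compute and a shell command to move; the robot and the scene stay as the last step left them, time stands still between calls to the robot, and variables do not carry over. Pictures are saved under pics/ and viewed, at most 10 in all, crops included, and the job is handed in when it is done.

```bash
mkdir -p pics; cat > h.py <<'E'
import numpy as np, cv2
from cell import state, cams, order
def ray(c,u,v):
    K=np.array(c["mtx"]);T=np.array(c["camera_from_world"]);k=c["k1"]
    d=np.array([(u-K[0,2])/K[0,0],(v-K[1,2])/K[1,1]]);s=d.copy()
    for _ in range(30): s=d/(1+k*(s@s))
    R=T[:3,:3];return -R.T@T[:3,3], R.T@np.array([s[0],s[1],1])
def onz(c,u,v,z):
    o,d=ray(c,u,v);return o+d*(z-o[2])/d[2]
def proj(c,p):
    K=np.array(c["mtx"]);T=np.array(c["camera_from_world"]);q=T[:3,:3]@np.array(p)+T[:3,3]
    s=q[:2]/q[2];s=s*(1+c["k1"]*(s@s));return K[0,0]*s[0]+K[0,2],K[1,1]*s[1]+K[1,2]
E
python3 - <<'E'
from h import *
for n in("scene","top"):
    im=cams.snapshot(n);cv2.imwrite(f"pics/{n}.png",im[:,:,::-1]);c=cams.calibration(n);print(n,ray(c,320,200))
s=state();print(s["time_s"],s["ee_pos"],s["ee_rot"],s["contact_force"])
E
```

```text
scene (array([ 971.59593773, -381.34810094,  600.20069529]), array([-0.6577056 ,  0.4442851 , -0.60835533]))
top (array([ 291.42225352,  -18.02029011, 1267.34519024]), array([ 0.15324653,  0.0056857 , -0.9882349 ]))
0.1 [294.56528974 606.88661728 249.17031338] [ 7.36817629e-04  9.74574700e-01 -2.24061598e-01 -1.02405474e-04] [ 0.37094368 -0.2765719  -0.21321508]
```

View pics/top.png

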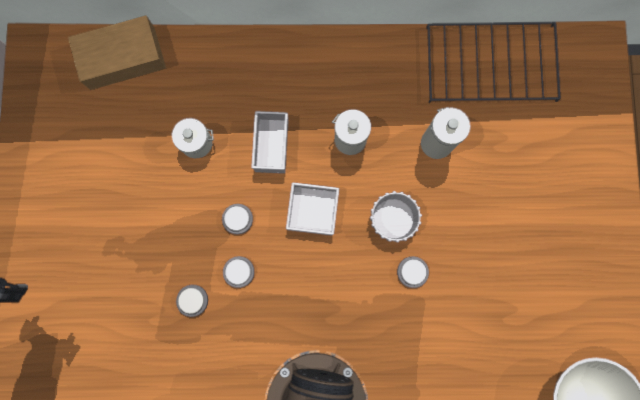

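View pics/scene.png

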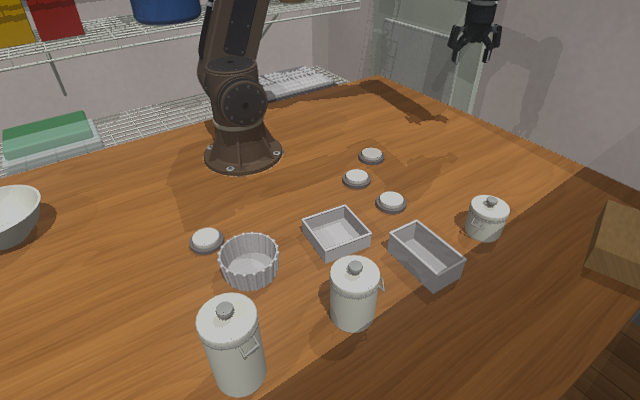

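The top view shows four lights at (237,219), (239,271), (191,300) and (413,271). The loaf tin is at (270,141), and the canister knobs are at (188,133), (353,126) and (452,124). In the scene view those canisters look low, middle and tall, left to right in the top view. Next I measure the positions and check the light distances and canister heights.

```bash
python3 - <<'E'
from h import *
im=cv2.imread("pics/top.png");sc=cv2.imread("pics/scene.png")
ct=cams.calibration("top");cs=cams.calibration("scene")
hsv=cv2.cvtColor(im,cv2.COLOR_BGR2HSV)
m=((hsv[:,:,1]<40)&(hsv[:,:,2]>190)).astype(np.uint8)
n,l,st,ce=cv2.connectedComponentsWithStats(m)
for i in range(1,n):
    u,v=ce[i]
    if 300<st[i][4]<800 and 200<v<320 and not(280<u<345):
        p=onz(ct,u,v,22);print("light",ce[i].round(1),st[i],p.round(1),"r",np.hypot(*p[:2]).round(1))
# canister knobs: two-view heights
def tri(a,b):
    o1,d1=ray(ct,*a);o2,d2=ray(cs,*b)
    t=np.linalg.lstsq(np.c_[d1,-d2],o2-o1,rcond=None)[0];return ((o1+d1*t[0]+o2+d2*t[1])/2).round(1)
for nme,a,b in(("low",(188,133),(491,202)),("mid",(353,126),(355,267)),("tall",(452,124),(225,310))): print(nme,tri(a,b))
# loaf contour: low saturation
m=(hsv[:,:,1]<70).astype(np.uint8);m[:,:245]=0;m[:,296:]=0;m[:100]=0;m[180:]=0
k=max(cv2.findContours(m,0,2)[0],key=cv2.contourArea);r=cv2.minAreaRect(k);print("loaf",r)
for q in cv2.boxPoints(r): print(q,onz(ct,*q,55).round(1))
print(onz(ct,*r[0],55).round(1))
cr=cv2.resize(im[90:320,160:480],None,fx=2.5,fy=2.5,interpolation=cv2.INTER_CUBIC)
cv2.imwrite("pics/crop.png",cr)
E
```

```text
light [236.  217.8] [225 206  23  24 438] [441.2 195.   22. ] r 482.3
light [237.3 271.3] [226 260  24  24 459] [311.2 189.   22. ] r 364.1
light [413.6 271.4] [402 260  24  24 462] [ 309.8 -235.8   22. ] r 389.3
light [190.3 300.3] [179 288  24  25 464] [243.2 299.3  22. ] r 385.7
low [635.4 300.8  84. ]
mid [640.5 -88.5 124.5]
tall [ 631.  -306.1  165.9]
loaf ((269.3461608886719, 141.7692413330078), (34.058589935302734, 61.18342971801758), 3.1798300743103027)
[250.64615 171.36925] [550.  156.4  55. ]
[254.04001 110.28001] [702.9 150.4  55. ]
[288.04617  112.169235] [697.9  66.9  55. ]
[284.6523  173.25848] [545.1  74.2  55. ]
[623.4 112.   55. ]
```

View pics/crop.png

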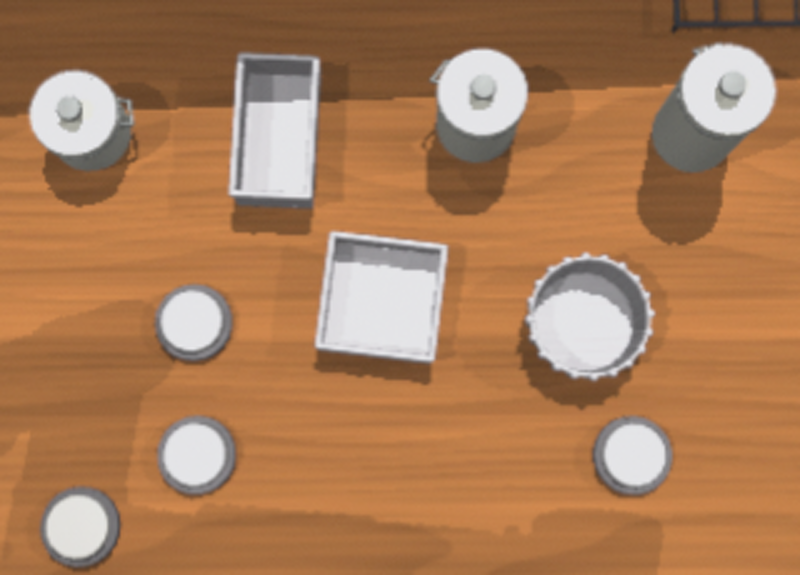

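The light meant is the one at (236,218). It is 482 mm from the base, and the others at (237,271), (414,271) and (190,300) are 364, 389 and 386 mm. The crop confirms a white top in a grey ring. The middle-height canister is the one at (353,125): its triangulated knob height is about 125 mm, against 84 and 166 for the other two.

```bash
cat >> h.py <<'E'
from scipy.spatial.transform import Rotation as Ro
def togo(p):
    s=state();q=s["ee_rot"];R=Ro.from_quat([q[1],q[2],q[3],q[0]])
    print("t",s["time_s"],"at",np.round(s["ee_pos"],1),"F",np.round(s["contact_force"],1),"units",np.round(R.inv().apply(np.array(p)-s["ee_pos"])/30,2),"zax",np.round(R.apply([0,0,1]),3))
E
python3 - <<'E'
from h import *
ct=cams.calibration("top");im=cv2.imread("pics/top.png")
f=lambda x,y,z:onz(ct,(x+.5)/2.5-.5+160,(y+.5)/2.5-.5+90,z).round(1)
cs=[(238,55),(319,58),(313,197),(231,195)]
P=[f(*c,55) for c in cs];print(P,np.mean(P,0),[np.linalg.norm(P[i]-P[i-1]).round(1) for i in range(4)])
print("knob",f(483.5,86,133), "light",f(193,321,22))
togo((441,195,120))
E
```

```text
[array([699.3, 148.2,  55. ]), array([696. ,  68.7,  55. ]), array([556.8,  73.7,  55. ]), array([559., 153.,  55.])] [627.775 110.9    55.   ] [np.float64(140.4), np.float64(79.6), np.float64(139.3), np.float64(79.3)]
knob [642.9 -87.7 133. ] light [440.3 192.8  22. ]
t 0.1 at [294.6 606.9 249.2] F [ 0.4 -0.3 -0.2] units [10.39 10.21  4.32] zax [-0.001 -0.001 -1.   ]
```

```bash
python3 -m handwheel '{"slide":[[0.8,0.8,0.3],[0.8,0.8,0.3],[0.8,0.8,0.3],[0.8,0.8,0.3],[0.8,0.8,0.3],[0.8,0.8,0.3],[0.8,0.8,0.3],[0.8,0.8,0.3],[0.8,0.8,0.3],[0.8,0.8,0.3],[0.8,0.8,0.3],[0.8,0.8,0.3]],"delta_rot":[[0,0,0],[0,0,0],[0,0,0],[0,0,0],[0,0,0],[0,0,0],[0,0,0],[0,0,0],[0,0,0],[0,0,0],[0,0,0],[0,0,0]]}' 1
python3 - <<'E'
from h import *
togo((441,194,90))
c=cams.calibration("wrist");im=cams.snapshot("wrist");cv2.imwrite("pics/w1.png",im[:,:,::-1])
print(proj(c,(441,194,22)),proj(c,(627.8,111,55)))
E
```

```text
time_s: 1.1
ee_pos: [428.1, 220.7, 141.6]
ee_rot: [0.0, 0.975, -0.224, -0.0]
contact_force: [0.7, -0.0, -0.0]
grip_width: 0.2
gripper_force: 0.0
t 1.1 at [428.1 220.7 141.6] F [ 0.7 -0.  -0. ] units [0.78 0.61 1.72] zax [-0.  0. -1.]
(np.float64(338.79728110751364), np.float64(178.62980268164787)) (np.float64(338.15364078912006), np.float64(-163.10647007118197))
```

View pics/w1.png

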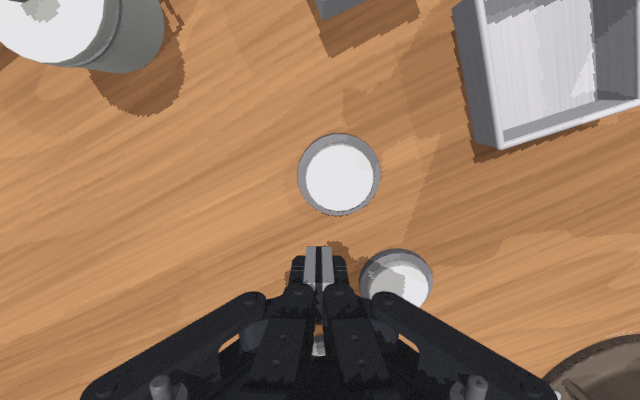

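The light's top is at (339,178) in the wrist view, matching the prediction of (338.8,178.6). I move above it and then down.

```bash
python3 -m handwheel '{"slide":[[0.26,0.2,0.6],[0.26,0.2,0.6],[0.26,0.2,0.6],[0,0,0.5],[0,0,0.4],[0,0,0],[0,0,0],[0,0,0]],"delta_rot":[[0,0,0],[0,0,0],[0,0,0],[0,0,0],[0,0,0],[0,0,0],[0,0,0],[0,0,0]]}'
python3 -c "
from h import *
togo((441,194,41))"
```

```text
time_s: 1.82
ee_pos: [441.5, 196.3, 61.5]
ee_rot: [-0.0, 0.975, -0.224, 0.0]
contact_force: [0.4, 0.7, -0.6]
grip_width: -0.0
gripper_force: 0.0
t 1.8167 at [441.5 196.3  61.5] F [ 0.4  0.7 -0.6] units [0.02 0.08 0.68] zax [ 0.  0. -1.]
```

```bash
python3 -m handwheel '{"slide":[[0,0.06,0.2],[0,0,0.2],[0,0,0.2],[0,0,0.1],[0,0,0.06],[0,0,0.06],[0,0,0],[0,0,0]],"delta_rot":[[0,0,0],[0,0,0],[0,0,0],[0,0,0],[0,0,0],[0,0,0],[0,0,0],[0,0,0]]}'
```

```text
time_s: 2.48
ee_pos: [440.3, 194.3, 36.4]
ee_rot: [0.0, 0.975, -0.224, -0.0]
contact_force: [-2.2, -0.4, 3.9]
grip_width: -0.2
gripper_force: 1.9
```

```bash
python3 -m handwheel '{"slide":[[0,0,0.04],[0,0,0.04],[0,0,0],[0,0,0]],"delta_rot":[[0,0,0],[0,0,0],[0,0,0],[0,0,0]]}'
```

```text
time_s: 2.82
ee_pos: [440.4, 194.3, 34.6]
ee_rot: [-0.0, 0.975, -0.224, 0.0]
contact_force: [-5.4, -1.3, 12.5]
grip_width: -0.1
gripper_force: 6.5
```

At 12.5 N it is on the stop. I lift off and look at both the light and the loaf tin.

```bash
python3 -m handwheel '{"slide":[[0,0,0],[0,0,0],[0,0,-0.2],[0,0,-0.6],[0,0,-0.8],[0,0,-0.8],[0,0,-0.8],[0,0,-0.6],[0,0,0],[0,0,0]],"delta_rot":[[0,0,0],[0,0,0],[0,0,0],[0,0,0],[0,0,0],[0,0,0],[0,0,0],[0,0,0],[0,0,0],[0,0,0]]}'
python3 - <<'E'
from h import *
togo((628,111,150))
im=cams.snapshot("top");cv2.imwrite("pics/top2.png",im[:,:,::-1])
c=cams.calibration("wrist");w=cams.snapshot("wrist")
print(proj(c,(628,111,55)),[np.round(proj(c,p),0) for p in((699,148,55),(696,69,55),(557,74,55),(559,153,55))])
cv2.imwrite("pics/t2.png",np.vstack([cv2.resize(im[160:320,160:430,::-1],(540,320)),cv2.resize(w[:,:,::-1],(540,270),interpolation=cv2.INTER_AREA)]))
E
```

```text
time_s: 3.65
ee_pos: [441.0, 194.9, 149.0]
ee_rot: [-0.001, 0.975, -0.224, 0.001]
contact_force: [0.2, 0.2, -0.6]
grip_width: 0.3
gripper_force: 0.0
t 3.65 at [441.  194.9 149. ] F [ 0.2  0.2 -0.6] units [ 6.83 -0.21 -0.03] zax [ 0.002  0.002 -1.   ]
(np.float64(305.9650996420241), np.float64(-106.8018536456951)) [array([ 191., -206.]), array([ 320., -281.]), array([407., -15.]), array([296.,  41.])]
```

View pics/t2.png

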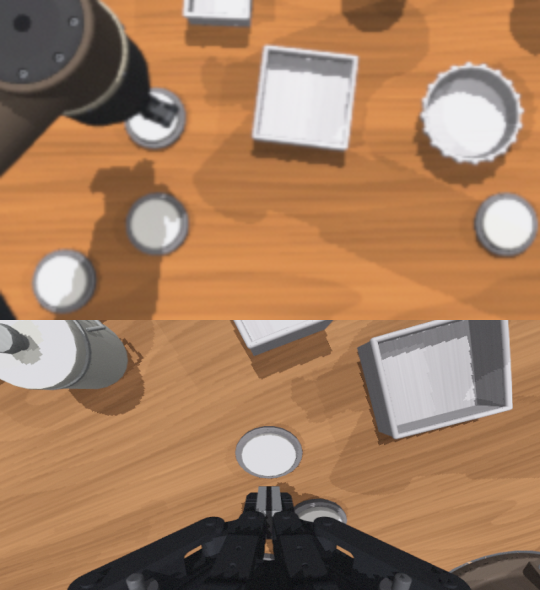

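The light sits under the fingers, and the loaf's rim corner appears near (296,37) in the wrist picture against a predicted (296,41), so the loaf pose is confirmed. I move over the loaf.

```bash
python3 -m handwheel '{"slide":[[0.6,0,0],[0.8,0,0],[0.8,0,0],[0.8,0,0],[0.8,0,0],[0.8,0,0],[0.8,-0.1,0],[0.8,-0.1,0],[0.6,0,0],[0,0,0],[0,0,0],[0,0,0]],"delta_rot":[[0,0,0],[0,0,0],[0,0,0],[0,0,0],[0,0,0],[0,0,0],[0,0,0],[0,0,0],[0,0,0],[0,0,0],[0,0,0],[0,0,0]]}'
python3 - <<'E'
from h import *
togo((628,111,84))
c=cams.calibration("wrist");w=cams.snapshot("wrist");cv2.imwrite("pics/w3.png",w[:,:,::-1])
print(np.round(proj(c,(628,111,55))),[np.round(proj(c,p),0) for p in((699,148,55),(696,69,55),(557,74,55),(559,153,55),(643,-88,133))])
E
```

```text
time_s: 4.75
ee_pos: [625.7, 110.5, 146.5]
ee_rot: [0.001, 0.975, -0.224, -0.001]
contact_force: [-0.6, 0.7, -0.8]
grip_width: 0.2
gripper_force: 0.0
t 4.75 at [625.7 110.5 146.5] F [-0.6  0.7 -0.8] units [ 0.07 -0.05  2.08] zax [-0.002 -0.001 -1.   ]
[315. 213.] [array([229., 153.]), array([326., 108.]), array([391., 265.]), array([307., 298.]), array([692.,  67.])]
```

View pics/w3.png

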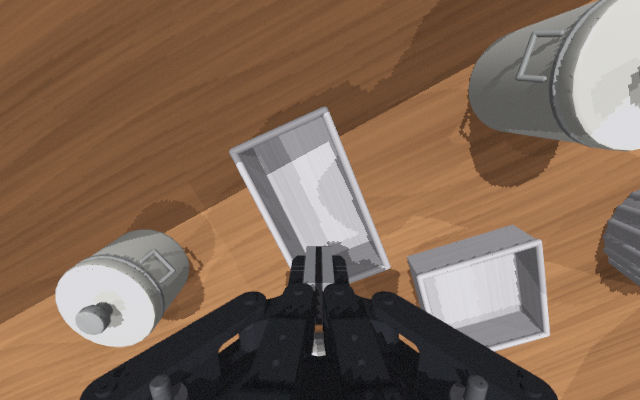

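The loaf's rim corners are at (231,153), (327,109) and (388,268), within 3 px of the prediction. I descend and dwell.

```bash
python3 -m handwheel '{"slide":[[0.06,-0.04,0.3],[0,0,0.5],[0,0,0.5],[0,0,0.4],[0,0,0.25],[0,0,0.14],[0,0,0],[0,0,0],[0,0,0],[0,0,0],[0,0,0],[0,0,0]],"delta_rot":[[0,0,0],[0,0,0],[0,0,0],[0,0,0],[0,0,0],[0,0,0],[0,0,0],[0,0,0],[0,0,0],[0,0,0],[0,0,0],[0,0,0]]}'
H='{"slide":[[0,0,0]]}'
for i in 1 2; do python3 -m handwheel '{"slide":[[0,0,0],[0,0,0],[0,0,0],[0,0,0],[0,0,0],[0,0,0],[0,0,0],[0,0,0],[0,0,0],[0,0,0],[0,0,0],[0,0,0]],"delta_rot":[[0,0,0],[0,0,0],[0,0,0],[0,0,0],[0,0,0],[0,0,0],[0,0,0],[0,0,0],[0,0,0],[0,0,0],[0,0,0],[0,0,0]]}'; done
python3 -c "
from h import *
togo((643,-88,200))"
```

```text
time_s: 5.8
ee_pos: [629.0, 111.1, 85.8]
ee_rot: [-0.0, 0.975, -0.224, 0.0]
contact_force: [-0.4, 0.3, 0.3]
grip_width: 0.2
gripper_force: 0.0
time_s: 6.8
ee_pos: [628.8, 111.0, 85.3]
ee_rot: [-0.0, 0.975, -0.224, 0.0]
contact_force: [-0.0, -0.7, 0.2]
grip_width: -0.1
gripper_force: 0.0
time_s: 7.8
ee_pos: [628.8, 111.0, 85.3]
ee_rot: [0.0, 0.975, -0.224, -0.0]
contact_force: [-0.7, -0.5, -0.4]
grip_width: 0.3
gripper_force: 0.0
t 7.8 at [628.8 111.   85.3] F [-0.7 -0.5 -0.4] units [ 3.32  5.76 -3.82] zax [-0. -0. -1.]
```

```bash
python3 -m handwheel '{"slide":[[0,0,0],[0,0,0],[0,0,0],[0,0,-0.4],[0,0,-0.9],[0,0,-0.9],[0,0,-0.9],[0,0,-0.7],[0,0,0],[0,0,0]],"delta_rot":[[0,0,0],[0,0,0],[0,0,0],[0,0,0],[0,0,0],[0,0,0],[0,0,0],[0,0,0],[0,0,0],[0,0,0]]}'
python3 -m handwheel '{"slide":[[0.3,0.5,0],[0.4,0.7,0],[0.4,0.7,0],[0.4,0.7,0],[0.4,0.7,0],[0.4,0.7,0],[0.4,0.7,0],[0.4,0.7,0],[0.2,0.36,0],[0,0,0],[0,0,0],[0,0,0]],"delta_rot":[[0,0,0],[0,0,0],[0,0,0],[0,0,0],[0,0,0],[0,0,0],[0,0,0],[0,0,0],[0,0,0],[0,0,0],[0,0,0],[0,0,0]]}'
python3 - <<'E'
from h import *
togo((643,-88,162))
c=cams.calibration("wrist");w=cams.snapshot("wrist");cv2.imwrite("pics/w4.png",w[:,:,::-1])
print(np.round(proj(c,(643,-88,133))),np.round(proj(c,(643,-88,115))))
E
```

```text
time_s: 8.63
ee_pos: [629.5, 111.3, 202.0]
ee_rot: [-0.001, 0.975, -0.224, 0.002]
contact_force: [-0.5, 0.0, -0.2]
grip_width: 0.1
gripper_force: 0.0
time_s: 9.63
ee_pos: [642.2, -87.1, 199.0]
ee_rot: [0.0, 0.975, -0.224, -0.0]
contact_force: [-0.0, -0.5, -0.2]
grip_width: -0.1
gripper_force: 0.0
t 9.6333 at [642.2 -87.1 199. ] F [-0.  -0.5 -0.2] units [0.04 0.01 1.23] zax [-0.001  0.    -1.   ]
[318. 227.] [318. 218.]
```

View pics/w4.png

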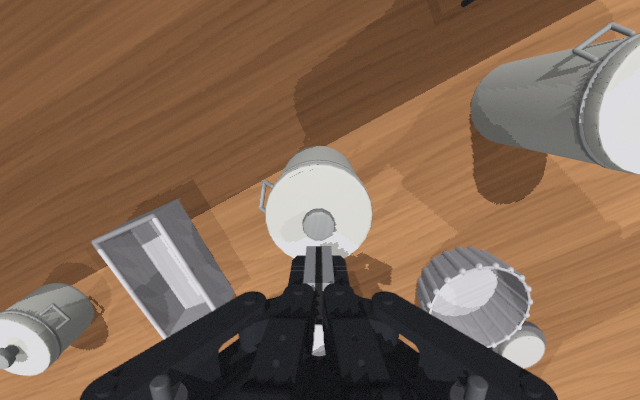

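The knob is at about (319,225), against a predicted (318,227), on the middle canister. I descend and dwell.

```bash
python3 -m handwheel '{"slide":[[0.03,0,0.2],[0,0,0.3],[0,0,0.3],[0,0,0.25],[0,0,0.15],[0,0,0.05],[0,0,0],[0,0,0],[0,0,0],[0,0,0],[0,0,0],[0,0,0]],"delta_rot":[[0,0,0],[0,0,0],[0,0,0],[0,0,0],[0,0,0],[0,0,0],[0,0,0],[0,0,0],[0,0,0],[0,0,0],[0,0,0],[0,0,0]]}'
for i in 1 2; do python3 -m handwheel '{"slide":[[0,0,0],[0,0,0],[0,0,0],[0,0,0],[0,0,0],[0,0,0],[0,0,0],[0,0,0],[0,0,0],[0,0,0],[0,0,0],[0,0,0]],"delta_rot":[[0,0,0],[0,0,0],[0,0,0],[0,0,0],[0,0,0],[0,0,0],[0,0,0],[0,0,0],[0,0,0],[0,0,0],[0,0,0],[0,0,0]]}'; done
python3 - <<'E'
from h import *
togo((643,-88,162))
im=cams.snapshot("scene");cv2.imwrite("pics/s5.png",cv2.resize(im[130:400,130:520,::-1],None,fx=2,fy=2))
E
```

```text
time_s: 10.68
ee_pos: [643.3, -88.1, 162.1]
ee_rot: [-0.0, 0.975, -0.224, 0.0]
contact_force: [-0.7, -0.1, -0.4]
grip_width: 0.2
gripper_force: 0.0
time_s: 11.68
ee_pos: [643.2, -88.1, 161.8]
ee_rot: [0.0, 0.975, -0.224, -0.0]
contact_force: [0.2, -0.1, -0.3]
grip_width: 0.0
gripper_force: 0.0
time_s: 12.68
ee_pos: [643.2, -88.1, 161.8]
ee_rot: [0.0, 0.975, -0.224, 0.0]
contact_force: [0.0, -0.7, -0.7]
grip_width: 0.1
gripper_force: 0.0
t 12.6833 at [643.2 -88.1 161.8] F [ 0.  -0.7 -0.7] units [-0.01  0.   -0.01] zax [ 0. -0. -1.]
```

View pics/s5.png

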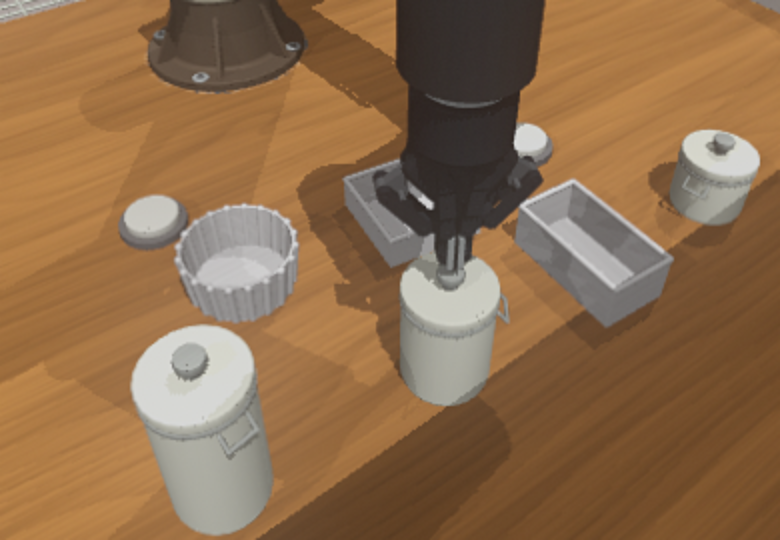

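The fingertips at (455,240) point right over the knob at (451,275), with no contact and nothing moved. I hand in now.

```bash
python3 -c "
from cell import order
print(order.hand_in())"
```

```text
the job is handed in; nothing more can be done
None
```

I pressed the farthest light onto its stop, pointed at the loaf tin for over two seconds, then at the middle canister's knob (still pointing at hand-in, about 13 s in); no tin or canister was touched, though the light showed no visible glow in the pictures.

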